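Lift the stencil frame with its lever

ROBOT

A 6-joint arm with a two-finger parallel gripper is mounted at the origin on the work surface. World frame = base frame: x ahead of the robot, y to its left, z up, the work surface at z = 0. Lengths are in mm, angles in degrees, forces in N, time in s.
With the tool pointing down it reaches from about 300 to 850 mm from the base axis. Payload 4.2 kg.
Tool frame: the origin (TCP) lies midway between the tips of the shut fingers; the grasp point (between the pads) lies 19 mm behind it (env.hold_point_z is the z of the grasp point in the tool frame, in mm); z points along the fingers, y is the direction in which the jaws open and shut (so a half turn about z gives the same grasp; the last joint's range is limited). The gripper opens to 91 mm and grips with 3 to 60 N. Pads are 32 mm wide; open, the fingers measure 118 mm over their backs; the gripper's body (76 mm by 178 mm) begins 60 mm behind the grasp point.
Start: joints at [-76.604, 18.312, 89.639, -0, 72.044, -1.146], TCP at [144.376, -556.596, 213.976] pointing down, gripper open.
Joint ranges: [-177.97, 177.97], [-48.28, 115.42], [12.27, 149.76], [-77.06, 257.06], [2.81, 150.46], [-146.56, 146.56]. Speed limits (degrees/s): [147.25, 147.25, 180, 180, 180, 180].

INTERFACE

Orientations are given as [roll, pitch, yaw] about the fixed x, y, z axes, in that order (R = Rz(yaw) Ry(pitch) Rx(roll)).
In Python, from workcell import env, grab_frame, camera_params, spotter gives the robot as it stands. The module is installed in compiled form; this text tells all that it offers.
- The arm moves only by the shell command python3 -m jog 'ROWS' [FORCE]. ROWS is text: rows parted by semicolons, each of 7 numbers parted by spaces: the turn, a rotation vector about the world's x, y, z in units of 5 degrees (1.0 is 5 degrees), then the shift along the world's x, y, z in units of 25 mm (1.0 is 25 mm), then the opening, from 0 (shut) to 1 (fully open). A call has 1 to 5 rows; each row is the pose to reach, as a shift and turn from the pose commanded when the call began; what a row does not reach only later rows make up. A row lasts 1/8 s, in which the tool goes at most 62.5 mm and 10.7 degrees, less where a joint would pass 70% of its speed; a pose out of reach is approached as far as the arm can. A call with a gripper value outside its range is refused whole. The fingers move at their own pace and stop on an object; FORCE is the grip in N (left out, the last holds). Time passes only in rows, so rows that repeat a pose let the fingers close. It gives the time, the measured TCP pose, the force and the opening at its end, in the units of the state.
- env.state(): the state, without advancing time (a new reading comes with each control period).
- grab_frame(name): name is "side" or "top" or "wrist"; returns the picture (400x640x3 uint8, red, green, blue); there is no depth.
- camera_params(name): a dict with "K" (3x3 intrinsics, pixels), "dist" ([k1, k2, p1, p2, k3] as OpenCV has them; the pictures are not rectified), "rvec" (rotation vector, rad) and "tvec" (3), from world to camera coordinates, as OpenCV has them. Camera axes: x right, y down, z forward; pixel columns grow to the right and rows downward; lengths in mm; the calibration is good to about 2 mm. A picture is of the moment at which its call begins: read the wrist's pose just before it. camera_params takes no time and is no camera call; for the wrist camera it gives the pose at the moment of the call.
- env.job_done(): hands the job in, once; it reports no verdict.
Trained networks look in the newest picture that a camera, given by its name, has taken for a name from the list of things; names that differ only in an ending like _2 or _b are one class to them, and where a whole thing is asked for, a point or a joint stands for the part that bears it (a point fixed in the world has none). Each returns a list of dicts, best first, with "conf" (0 to 1); they miss things now and then, are a little off and sometimes report something else, mostly with a low value. They report only what shows in the picture. A call takes as long as a camera call.
- spotter.look_for(query, camera): "box" ([left, top, width, height] in pixels, round what is visible of it).
- spotter.trace(query, camera): "region" (400x640 bool, what is visible of it) and "box" ([left, top, width, height] in pixels, round what is visible of it).
The state is a dict: "time_s": time; "qpos": joint angles; "qvel": joint speeds; "effort": joint torques, N m; "ee_pos": TCP position; "ee_rot": TCP orientation; "force": force on the tool from outside, world axes, zero at the start; "torque": the same for the moment, N m; "gripper_width": finger opening in mm.
Only numpy, scipy, OpenCV 4.12 (cv2) and the standard library are available. Lean on these libraries where they do the work, as an engineer would, in place of code of your own. Each camera call takes 0.05 s, during which the arm holds its last target. There are 200 camera calls.

TASK

Raise the heavy stencil frame of the little stencil printer with its lift lever so that I can take the board out: first push the upright peg of the front catch sideways until the catch is swung fully clear of the frame, then press the pad at the long end of the lever slowly, over a few seconds, all the way down to the bench. Work with the fingertips only: grip nothing, pick nothing up, keep your hands off the frame itself and leave the things lying around where they are. Finish while still holding the lever fully down with the frame raised.

Things in the scene. Friction and masses are not known exactly. Their poses are not given: they have to be found in the camera images.
- printer: stencil printer fixed to the bench: aluminium base plate 325 mm deep, 250 wide, top 22 mm above the bench, with a hinged stencil frame on it, a catch at its front and a lift lever along its right side. Origin: on the bench below the lever's pivot; x to the machine's back, y to its left, z up; the front faces roughly the robot. Plate: 125 mm before to 200 mm behind it, 35 to 285 mm left of it
- lever (a joint): turn of the lift lever, rad: 0 to 0.03 at rest (pad up), 0.38 with its rubber foot on the bench (hard stop). A steel bar 10 x 16 mm, fore and aft beside the base plate: the short end reaches 60 mm back from the pivot under the frame's lug, the long end 200 mm forward to the pad, past the machine's front. The pad takes 3 to 8 N to move with the catch open and comes up again when let go
- lever_pad (a point): middle of the top face of the black hand pad at the lever's long end; the pad is 60 mm along the lever, 44 mm across and 12 mm thick. About 113 mm above the bench at rest and 40 mm when fully down; its face is tilted 11 degrees down towards the machine at rest and as much the other way when down
- lever_pivot (a point): the lever's pivot pin, 62.5 mm above the bench; the lever turns about a level axis across it, along the printer's y
- catch (a joint): turn of the front catch, rad: 0 to 0.35 at the start, its tongue over the frame's front rail (closed); 1.5 is the open stop, the bar along the rail; clear of the frame from about 1.15. A flat steel bar 88 x 14 x 6 mm that turns about an upright pin before the frame, stays where left and takes about 1 N at the peg. It grows as the peg is pushed away from the lever, to the printer's +y
- catch_peg (a point): middle of the top of the catch's upright steel peg: 14 mm thick, 40 mm tall above the catch bar, its top 107.5 mm above the bench, 40 mm from the catch's pin. At catch angle a it stands, in the printer's own axes, -40 cos(a) mm in x and +40 sin(a) mm in y from the pin
- catch_pivot (a point): the catch's upright pin, at the top of the catch bar, 67.5 mm above the bench and 25 mm in front of the frame's front face; a low round boss 22 mm wide and 5 mm high stands on it
- spool: bystander: a spool of solder wire standing on its end, 60 mm wide, 45 mm high; origin in the middle of its underside
- gadget: bystander: a flat white tray with small circuit boards on it, 100 x 40 x 17 mm; origin in the middle of its underside
- cutters: bystander: side cutters with black handles lying flat, about 155 mm long, 67 mm wide, 16 mm high; origin on the bench near the middle
- squeegee: bystander: a metal squeegee lying flat, 150 x 55 mm, 16 mm high; origin on the bench under it, near its middle
- frame: steel stencil frame, a square of 20 mm tube, 230 mm wide, 235 deep, 1.4 to 2.4 kg, with a thin sheet in it, hinged at the machine's back. Origin: middle of its front rail's top, 60 mm above the bench when flat, about 102 with the lever down (tilt 0.176 rad). A lug on its right rail lies over the lever's nose. It drops if the lever is let go and cannot rise while the catch is over its front rail

How it is judged (in metres and radians):
On the way, in this order (a step that is already met when the one before it is completed fails the run):
1. the catch is swung clear of the frame while the frame still lies flat (value of joint catch above 1.15 rad and angle between frame's own z axis and vertical below 0.03 rad), for 0.2 s.
2. the frame is raised by the lever pressed fully down (angle between frame's own z axis and vertical above 0.15 rad and value of joint lever above 0.34 rad and contact force between the fingers and lever above 1 N), for 0.3 s.
At the end, for the whole second after the job is handed in: the fingers hold the lever down within 0.04 rad (8 mm at the pad) of its stop with at least 1 N, the frame stands raised, tilted by more than 0.15 rad, and nothing of the robot touches it, the catch is open by more than 1.15 rad, and the four things lying around are within 20 mm of where they were (all of step 2 and angle between frame's own z axis and vertical below 0.25 rad and value of joint catch above 1.15 rad and contact force between each of the fingers, the arm and frame below 0.5 N and distance of each of spool, gadget, cutters, squeegee from where it was at the start of the episode below 0.02 m); the arm keeps its last pose, push and grip.
It fails at once if the frame was touched by the robot (contact force between any of the fingers, the arm and frame above 2 N).
It fails at once if the frame was jerked up or dropped (faster than 0.4 rad/s, the whole lift in half a second) (angular speed of frame above 0.4 rad/s).
It fails at once if a thing lying around was lifted or pushed away (distance of any of spool, gadget, cutters, squeegee from where it was at the start of the episode above 0.02 m).
It fails at once if the peg or the pad was gripped between the fingers instead of being pushed ((contact force between the fingers and catch above 0.5 N and horizontal distance between the grasp point and catch_peg below 0.006 m) or (contact force between the fingers and lever above 0.5 N and horizontal distance between the grasp point and lever_pad below 0.03 m and z of the grasp point in the frame of lever_pad below 0.006 m)).
It also fails if it takes over 45 s, if anything falls off the work surface, if the arm or the gripper's body presses on something with over 40 N, if the wrist force passes 120 N, or if a joint passes its speed limit or range.

## Working session

There is one attempt and no reset: what is moved stays moved. The work goes in short steps, Python scripts to look and compute and a shell command to move; the robot and the scene stay as the last step left them, time stands still between calls to the robot, and variables do not carry over. Pictures are saved under pics/ and viewed, about 8 in all and at most 12, crops included, and the job is handed in when it is done.

```bash
mkdir -p pics; cat > h.py <<'E'
import numpy as np, cv2
from workcell import env, grab_frame, camera_params, spotter
def ray(p,c):
    R=cv2.Rodrigues(np.array(c["rvec"],float))[0];t=np.array(c["tvec"],float).ravel()
    u=cv2.undistortPoints(np.array([[p]],float),np.array(c["K"],float),np.array(c["dist"],float))[0,0]
    return -R.T@t, R.T@np.array([u[0],u[1],1])
def atz(p,c,z):
    o,d=ray(p,c); return o+d*(z-o[2])/d[2]
def proj(P,c):
    return cv2.projectPoints(np.array(P,float).reshape(-1,3),np.array(c["rvec"],float),np.array(c["tvec"],float),np.array(c["K"],float),np.array(c["dist"],float))[0].reshape(-1,2)
def tri(p1,c1,p2,c2):
    o1,d1=ray(p1,c1);o2,d2=ray(p2,c2)
    s=np.linalg.lstsq(np.c_[d1,-d2],o2-o1,rcond=None)[0]
    a=o1+d1*s[0];b=o2+d2*s[1]; return (a+b)/2,np.linalg.norm(a-b)
def save(n,f): cv2.imwrite("pics/"+n+".png",f[:,:,::-1])
E
python3 - <<'E'
from h import *
for n in ("side","top"):
    save(n+"0",grab_frame(n))
    for q in ("lever_pad","catch_peg","frame","printer","lever","catch"):
        r=spotter.look_for(q,n); print(n,q,[(np.round(x["box"]).tolist(),round(x["conf"],2)) for x in r[:2]])
s=env.state(); print(s["time_s"],s["ee_pos"],s["ee_rot"],s["force"])
E
```

```text
side lever_pad [([272.0, 186.0, 103.0, 58.0], 0.77)]
side catch_peg [([248.0, 175.0, 40.0, 15.0], 0.72)]
side frame [([246.0, 120.0, 138.0, 91.0], 0.57), ([196.0, 193.0, 38.0, 32.0], 0.46)]
side printer [([233.0, 113.0, 158.0, 133.0], 0.59)]
side lever [([270.0, 180.0, 97.0, 66.0], 0.6)]
side catch [([250.0, 177.0, 35.0, 16.0], 0.85)]
top lever_pad [([281.0, 148.0, 56.0, 98.0], 0.82)]
top catch_peg [([242.0, 205.0, 11.0, 40.0], 0.75), ([339.0, 184.0, 34.0, 62.0], 0.28)]
top frame [([176.0, 116.0, 113.0, 117.0], 0.84)]
top printer [([170.0, 106.0, 169.0, 146.0], 0.66)]
top lever [([284.0, 150.0, 56.0, 99.0], 0.73)]
top catch [([247.0, 204.0, 9.0, 36.0], 0.52)]
0.7 [ 144.38455328 -556.60242353  214.02096987] [1.79988696e+02 5.78754335e-04 1.45437982e+01] [ 0.00955035 -0.19216721 -0.2456803 ]
```

```bash
python3 - <<'E'
from h import *
a=cv2.imread("pics/side0.png")[80:280,180:430]; b=cv2.imread("pics/top0.png")[90:290,150:400]
cv2.imwrite("pics/c0.png",np.vstack([cv2.resize(a,(750,600),interpolation=2)])); cv2.imwrite("pics/c1.png",cv2.resize(b,(750,600),interpolation=2))
for n in("side","top"):
  c=camera_params(n);print(n,ray((320,200),c))
E
```

```text
side (array([ 293.56750265, -599.22387856,  725.61740651]), array([ 0.30249993,  0.6469806 , -0.69999653]))
top (array([ 412.04569083,  -51.65591989, 1063.74050047]), array([ 0.14415423, -0.01301961, -0.98964559]))
```

View pics/c0.png

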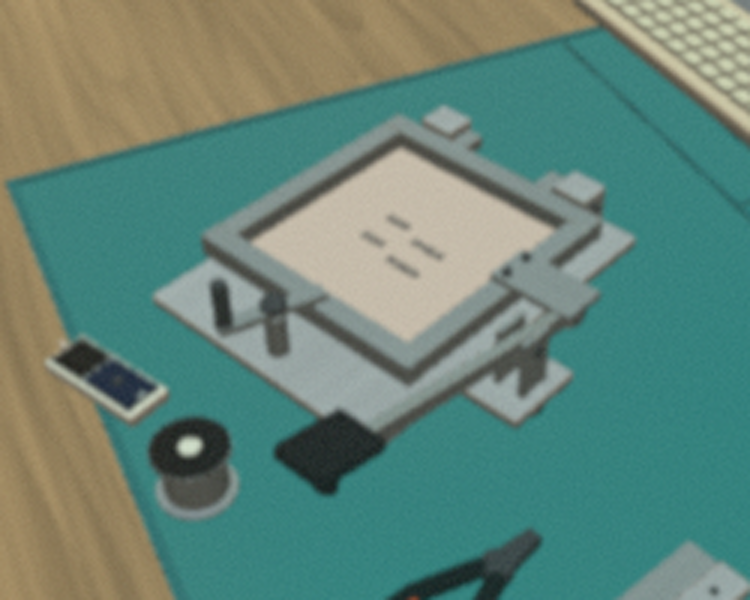

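View pics/c1.png

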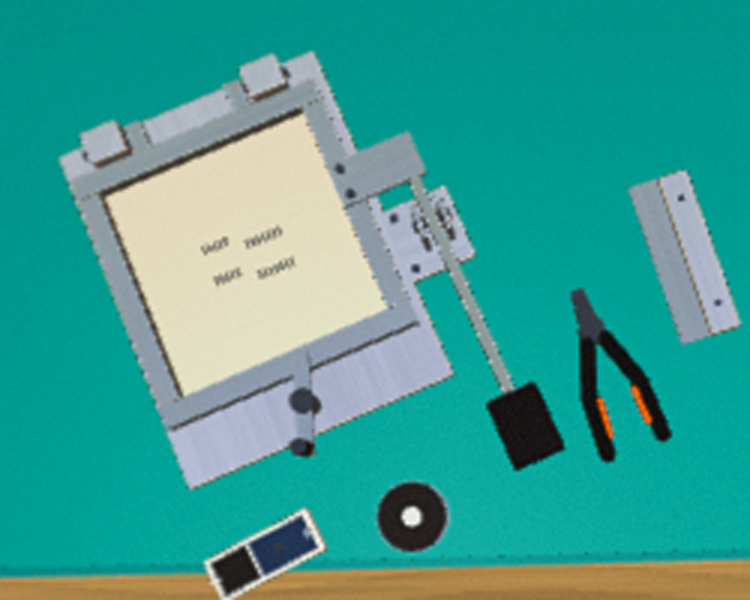

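The side crop shows the peg top at about (218,287) and the pad centre at about (330,448). In the top crop the peg top is at (302,447), the boss at (304,400) and the pad at (526,426). The catch is closed, and the spool stands just in front of the machine, between the peg and the pad.

```bash
python3 - <<'E'
from h import *
cs,ct=camera_params("side"),camera_params("top")
S=lambda x,y:(180+x/3,80+y/3); T=lambda x,y:(150+x/3,90+y/3)
for n,s,t,z in(("peg",(218,285),(302,447),107.5),("boss",(274,300),(304,400),72.5),("pad",(330,448),(526,426),113)):
    print(n,tri(S(*s),cs,T(*t),ct),"top@z",atz(T(*t),ct,z),"side@z",atz(S(*s),cs,z))
for n,p,z in(("lever bar",(425,200),75),("lever bar2",(505,380),100),("frameFL",(170,425),60),("frameFR",(417,322),60),("plateFL",(190,488),22),("plateFR",(452,375),22),("plateBL",(60,158),22),("plateBR",(315,52),22),("spool",(413,516),45)):
    print(n,atz(T(*p),ct,z).round(1))
E
```

```text
peg (array([462.01810732, 103.63445366, 108.77174895]), np.float64(1.2590704486879774)) top@z [461.46962085 103.97976684 107.5       ] side@z [462.98288469 104.95370149 107.5       ]
boss (array([502.88767637, 107.18720187,  75.42683534]), np.float64(2.0543949547073583)) top@z [502.1541661  107.90038215  72.5       ] side@z [504.84573059 110.17060861  72.5       ]
pad (array([474.45419851, -75.06659459, 107.87724479]), np.float64(1.595785040610456)) top@z [473.35054313 -74.73831741 113.        ] side@z [473.73349726 -79.5682981  113.        ]
lever bar [669.3   4.3  75. ]
lever bar2 [511.7 -59.2 100. ]
frameFL [485.1 222.8  60. ]
frameFR [567.2  13.8  60. ]
plateFL [432.9 215.1  22. ]
plateFR [525.4 -13.6  22. ]
plateBL [731.2 336.3  22. ]
plateBR [824.4 105.3  22. ]
spool [404.5  20.8  45. ]
```

```bash
python3 -m jog '0 0 -0.9 1 2.2 0 0;0 0 -1.8 2 4.4 0 0;0 0 -2.7 3 6.6 0 0;0 0 -3.6 4 8.8 0 0;0 0 -4.5 5 11 0 0' 10; python3 -m jog '0 0 -0.9 1 2.2 0 0;0 0 -1.8 2 4.4 0 0;0 0 -2.7 3 6.6 0 0;0 0 -3.6 4 8.8 0 0;0 0 -4.4 5 11 0 0'
```

```text
time_s: 1.32
ee_pos: [269.9, -279.9, 214.2]
ee_rot: [180.0, -0.1, -8.2]
force: [1.1, 0.3, 0.1]
gripper_width: 44.0
time_s: 1.95
ee_pos: [395.0, -4.7, 214.4]
ee_rot: [-180.0, -0.1, -30.1]
force: [0.3, -0.9, -0.6]
gripper_width: 0.1
```

```bash
python3 -m jog '0 0 0 1 1.6 0 0;0 0 0 1.8 3 0 0;0 0 0 1.86 3.2 0 0;0 0 0 1.86 3.2 0 0'; python3 - <<'E'
from h import *
s=env.state();c=camera_params("wrist");f=grab_frame("wrist");print(s["ee_pos"])
pts=[(461.5,104,107.5),(502.1,107.9,72.5),(473.4,-75,110)]
print(proj(pts,c).round())
for q in("catch_peg","lever_pad"):
    for x in spotter.look_for(q,"wrist")[:2]: print(q,x)
for p in proj(pts,c): cv2.drawMarker(f,tuple(int(v) for v in p),(255,0,0),0,12,1)
save("w1",f)
E
```

```text
time_s: 2.45
ee_pos: [440.4, 73.2, 213.8]
ee_rot: [179.9, 0.0, -29.9]
force: [-0.8, -0.3, -0.1]
gripper_width: 0.5
[440.43669605  73.24733897 213.79278172]
[[283. 192.]
 [264. 155.]
 [441.  88.]]
catch_peg {'box': [236.0, 121.9, 55.3, 77.2], 'conf': 0.8}
```

View pics/w1.png

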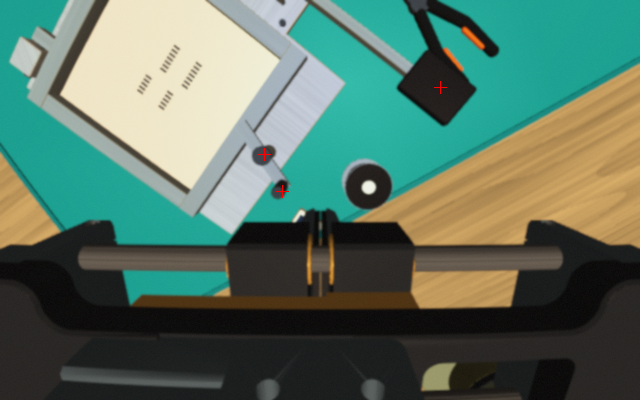

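The wrist picture confirms the estimate: the markers sit on the boss (264,155), the peg (283,192) and the pad (441,88). Next: go down beside the peg and push.

```bash
python3 -m jog '0 0 0 0 0 -1.8 0;0 0 0 0 0 -3.6 0;0 0 0 0 0 -5.2 0;0 0 0 0 0 -5.2 0'; python3 -m jog '0 0 0 0.2 0.35 0 0;0 0 0 0.4 0.7 0 0;0 0 0 0.5 0.87 0 0;0 0 0 0.6 1.04 0 0;0 0 0 0.7 1.22 0 0';  python3 -m jog '0 0 0 0.1 0.17 0 0;0 0 0 0.2 0.35 0 0;0 0 0 0.3 0.52 0 0;0 0 0 0.4 0.7 0 0;0 0 0 0.46 0.8 0 0'; python3 - <<'E'
from h import *
s=env.state();print(s["ee_pos"],s["force"])
f=grab_frame("top");g=grab_frame("side")
a=cv2.resize(g[130:230,200:340],(560,400));b=cv2.resize(f[170:270,200:340],(560,400))
save("p2",np.vstack([cv2.resize(a,(420,300)),cv2.resize(b,(420,300))]))
E
```

```text
time_s: 3.1
ee_pos: [438.3, 72.2, 82.1]
ee_rot: [179.8, 0.3, -30.0]
force: [-0.8, 0.4, 0.5]
gripper_width: 0.8
time_s: 3.72
ee_pos: [457.5, 104.0, 83.8]
ee_rot: [179.9, 0.1, -29.9]
force: [-2.4, -1.5, 0.1]
gripper_width: 0.4
time_s: 4.35
ee_pos: [470.4, 124.3, 84.0]
ee_rot: [-180.0, -0.0, -29.9]
force: [-0.3, -1.3, -0.2]
gripper_width: 0.1
[470.37411898 124.25366755  83.99291607] [-0.32923738 -1.28109047 -0.15338321]
```

View pics/p2.png

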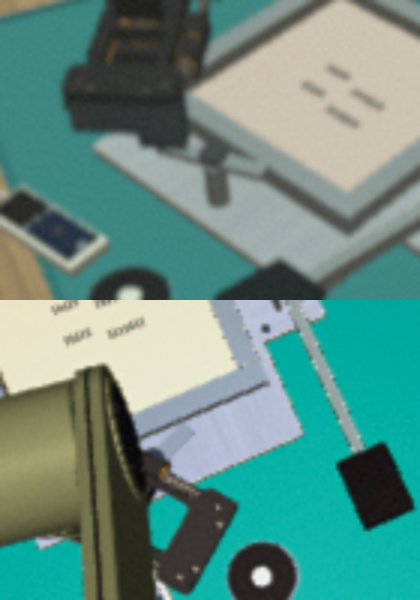

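The picture shows the catch swung but not quite parallel to the rail yet, so I push a little further.

```bash
python3 -m jog '0 0 0 0.08 0.1 0 0;0 0 0 0.16 0.2 0 0;0 0 0 0.24 0.3 0 0;0 0 0 0.24 0.3 0 0'; python3 - <<'E'
from h import *
s=env.state();print(s["ee_pos"],s["force"])
E
```

```text
time_s: 4.95
ee_pos: [476.3, 131.7, 84.1]
ee_rot: [-180.0, -0.0, -30.0]
force: [0.3, -0.7, -0.5]
gripper_width: 0.4
[476.29798453 131.69140739  84.06619497] [ 0.29698591 -0.66337568 -0.45031289]
```

```bash
python3 -m jog '0 0 0 -0.5 -0.87 0 0;0 0 0 -1 -1.7 0 0;0 0 0 -1 -1.7 2 0;0 0 0 -1 -2 4 0;0 0 0 -1 -4 4.6 0'; python3 -m jog '0 0 0 0.4 -1.5 0 0;0 0 0 0.9 -3.2 0 0;0 0 0 0.9 -4.2 0 0;0 0 0 0.9 -4.2 0 0'; python3 - <<'E'
from h import *
s=env.state();print(s["ee_pos"],s["force"])
f=grab_frame("top");c=camera_params("side");save("p3t",f);g=grab_frame("side")
a=cv2.resize(g[130:260,200:390],(570,390)); save("p3",a)
h=grab_frame("wrist");save("w3",h)
print(spotter.look_for("catch_peg","side")[:1],spotter.look_for("lever_pad","wrist")[:1])
print(proj([(473.5,-75,113)],camera_params("wrist")),[atz(p,c,107.5) for p in [(0,0)]])
E
```

```text
time_s: 5.58
ee_pos: [453.2, 32.7, 202.5]
ee_rot: [-179.7, -0.3, -29.7]
force: [1.4, -0.7, -1.1]
gripper_width: 0.3
time_s: 6.08
ee_pos: [473.5, -74.5, 198.9]
ee_rot: [-180.0, 0.0, -30.1]
force: [-0.3, 0.9, 0.8]
gripper_width: 0.3
[473.52300016 -74.51886096 198.9352638 ] [-0.31474319  0.9464462   0.81214256]
[] [{'box': [135.7, 42.9, 218.1, 183.4], 'conf': 0.74}]
[[321.97728671 198.31594885]] [array([-113.40246609, 1590.90126844,  107.5       ])]
```

View pics/p3.png

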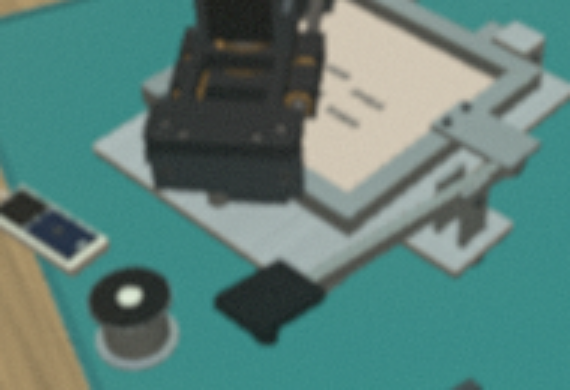

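View pics/w3.png

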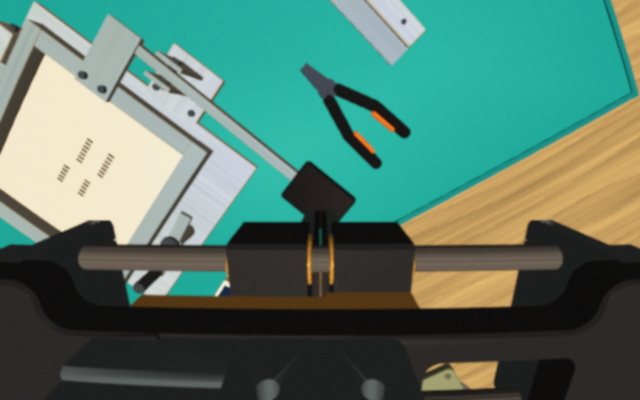

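The wrist picture shows the bar from the peg (147,280), past the boss (172,240), to the tongue tip (187,217). Compute the catch angle.

```bash
python3 - <<'E'
from h import *
c=camera_params("wrist");b=np.array([502.1,107.9]);ps=np.radians(22)
x=np.array([np.cos(ps),np.sin(ps)]);y=np.array([-x[1],x[0]])
print("boss",proj([(*b,72.5)],c).round())
for a in(.9,1.1,1.2,1.3,1.4,1.5):
    d=-np.cos(a)*x+np.sin(a)*y
    print(a,proj([(*(b+40*d),107.5),(*(b-40*d),67.5)],c).round().tolist())
for z,p in((72.5,(172,240)),(67.5,(187,217)),(107.5,(147,280))): print(atz(p,c,z))
f=cv2.imread("pics/w3.png")[140:300,90:290];cv2.imwrite("pics/w3c.png",cv2.resize(f,(750,600),interpolation=2))
E
```

```text
boss [[172. 245.]]
0.9 [[161.0, 293.0], [169.0, 210.0]]
1.1 [[154.0, 292.0], [176.0, 211.0]]
1.2 [[150.0, 291.0], [179.0, 212.0]]
1.3 [[146.0, 290.0], [183.0, 213.0]]
1.4 [[143.0, 288.0], [186.0, 214.0]]
1.5 [[140.0, 287.0], [189.0, 216.0]]
[506.71925374 103.80106499  72.5       ]
[520.17026832  74.68809603  67.5       ]
[486.80575006 131.36615431 107.5       ]
```

View pics/w3c.png

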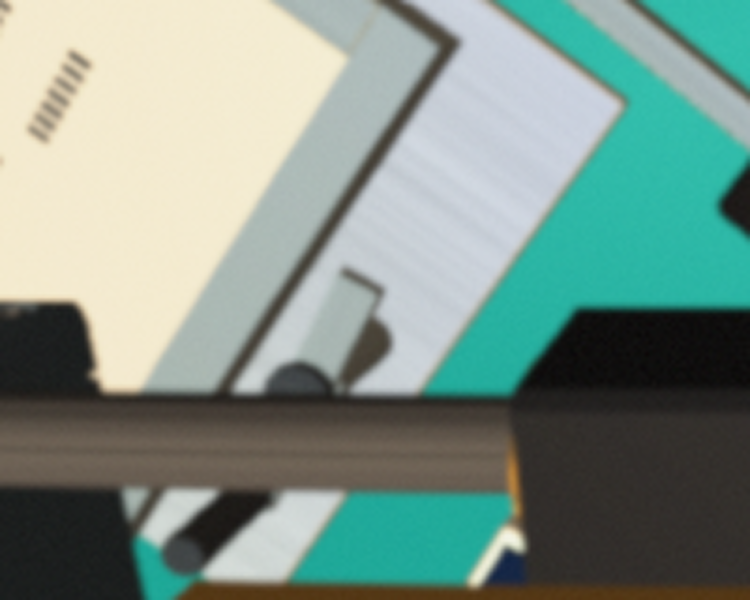

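The crop puts the peg at (139,288) and the tongue tip at (186,215), so the catch is at about 1.4 rad, clear of the rail. Next: go down to the pad and press slowly.

```bash
python3 -m jog '0 0 0 0 0 -1.5 0;0 0 0 0 0 -2.8 0;0 0 0 0 0 -3.1 0;0 0 0 0 0 -3.2 0;0 0 0 0 0 -3.2 0'; python3 -m jog '0 0 0 0 0 -0.08 0;0 0 0 0 0 -0.16 0;0 0 0 0 0 -0.24 0;0 0 0 0 0 -0.32 0;0 0 0 0 0 -0.4 0'; python3 -m jog '0 0 0 -0.01 0 -0.1 0;0 0 0 -0.01 0 -0.2 0;0 0 0 -0.02 0 -0.3 0;0 0 0 -0.03 0 -0.4 0;0 0 0 -0.04 -0.02 -0.5 0'
```

```text
time_s: 6.95
ee_pos: [474.3, -73.5, 120.0]
ee_rot: [-180.0, -0.1, -29.9]
force: [1.2, 0.7, 0.7]
gripper_width: 0.6
time_s: 7.58
ee_pos: [473.0, -73.9, 109.0]
ee_rot: [180.0, 0.0, -29.9]
force: [-2.6, -1.5, 4.9]
gripper_width: 0.5
time_s: 8.2
ee_pos: [471.9, -74.1, 96.3]
ee_rot: [180.0, 0.1, -30.0]
force: [-3.7, -0.9, 5.3]
gripper_width: 0.6
```

```bash
for i in 1; do :; done; python3 -m jog '0 0 0 -0.01 0 -0.1 0;0 0 0 -0.02 0 -0.2 0;0 0 0 -0.03 -0.01 -0.3 0;0 0 0 -0.04 -0.01 -0.4 0;0 0 0 -0.05 -0.02 -0.5 0'; python3 -m jog '0 0 0 -0.01 0 -0.1 0;0 0 0 -0.02 0 -0.2 0;0 0 0 -0.03 -0.01 -0.3 0;0 0 0 -0.04 -0.01 -0.4 0;0 0 0 -0.05 -0.02 -0.5 0'; python3 -m jog '0 0 0 0 0 -0.1 0;0 0 0 -0.01 0 -0.2 0;0 0 0 -0.01 -0.01 -0.3 0;0 0 0 -0.02 -0.01 -0.4 0;0 0 0 -0.02 -0.01 -0.5 0'; python3 -m jog '0 0 0 0 0 -0.1 0;0 0 0 0 0 -0.2 0;0 0 0 0 0 -0.3 0;0 0 0 0 0 -0.4 0;0 0 0 0 0 -0.45 0'
```

```text
time_s: 8.82
ee_pos: [470.3, -74.6, 83.7]
ee_rot: [179.9, 0.1, -30.0]
force: [-2.0, -1.4, 5.2]
gripper_width: 0.7
time_s: 9.45
ee_pos: [469.6, -74.9, 71.4]
ee_rot: [-180.0, 0.0, -30.0]
force: [-2.5, -0.7, 5.3]
gripper_width: 0.8
time_s: 10.07
ee_pos: [469.4, -75.0, 59.0]
ee_rot: [-180.0, 0.0, -30.0]
force: [-3.1, -0.2, 6.2]
gripper_width: 0.5
time_s: 10.7
ee_pos: [469.9, -74.9, 47.8]
ee_rot: [-179.9, -0.0, -30.0]
force: [-1.8, 1.2, 5.9]
gripper_width: 0.6
```

```bash
python3 -m jog '0 0 0 0 0 -0.08 0;0 0 0 0 0 -0.16 0;0 0 0 0 0 -0.22 0;0 0 0 0 0 -0.28 0;0 0 0 0 0 -0.28 0';  python3 -m jog '0 0 0 0 0 -0.04 0;0 0 0 0 0 -0.08 0;0 0 0 0 0 -0.08 0'
```

```text
time_s: 11.32
ee_pos: [470.4, -74.7, 42.0]
ee_rot: [-179.9, -0.1, -30.0]
force: [-3.4, 2.6, 14.8]
gripper_width: 0.6
time_s: 11.7
ee_pos: [470.5, -74.8, 41.5]
ee_rot: [-179.9, -0.1, -30.0]
force: [-7.5, 2.3, 28.4]
gripper_width: 0.7
```

The force rises steeply at z≈41.5, which means the lever is on its hard stop. Check with pictures.

```bash
python3 - <<'E'
from h import *
g=grab_frame("side");t=grab_frame("top")
save("p4",np.vstack([cv2.resize(g[90:270,180:420],(400,300)),cv2.resize(t[90:270,150:390],(400,300))]))
s=env.state();print(s["ee_pos"],s["force"],s["time_s"])
E
```

```text
[470.5384039  -74.75869249  41.51231662] [-6.29556948  3.03090088 27.77322121] 11.8
```

View pics/p4.png

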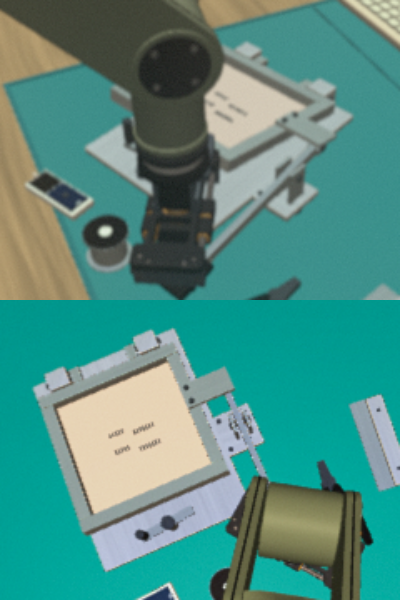

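The pictures show the frame raised, with a gap under its front rail. The catch lies along the rail, with its peg at (142,535) and boss at (168,523) in the lower picture. The tray, spool, cutters and squeegee are in place, and the fingers are pressing the pad.

```bash
python3 -c "
from workcell import env
print(env.job_done(), env.state()['force'])"
```

```text
the job is handed in; nothing more can be done
the job is handed in; nothing more can be done
```

The stencil frame is up and the lever is held fully down, so you can take the board out. I handed the job in at about 12 s of the 45 s allowed; it reports no verdict.

- **Catch:** I pushed the peg sideways with the shut fingers, and the wrist camera then put the catch at about 1.4 rad. The last top picture shows it lying along the rail.
- **Lever:** I pressed the pad down over about 4 s at 5–6 N. At a fingertip height of about 41.5 mm the force rose sharply to about 28 N, so I took the lever to be on its hard stop. It is still held there.
- **Last checks:** In the last pictures the frame stands raised with the arm clear of it. The spool, tray, cutters and squeegee look unmoved, but I judged that by eye and did not measure it. The arm partly hid the spool and cutters in the top view.
- **Failed check:** The detector did not find the peg in one side picture, where the gripper hid it, so I measured it in the wrist picture instead. No other checks failed or disagreed.

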